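# Take the squeeze-and-turn cap off the scrubber cartridge

## Task

Open the fume scrubber's cartridge housing, the one whose cap has two side tabs: squeeze both tabs in and, keeping them squeezed, turn the cap counter-clockwise (seen from above) until it is free of its bayonet, without forcing it, and lift it off. Then set the cap down gently, right way up and flat on the floor of the shallow steel tray, not on the spare parts that lie there, and let go; leave everything else where it is.

Things in the scene. Friction and masses are not known exactly. Their poses are not given: they have to be found in the camera images.
- cap_center (a point): Grey plastic cap, loose part, 46 mm tall over its tabs, 125 to 210 g; this point is on its axis, 23 mm above its underside; z up along the axis. Body 43 mm across, top 44.5 mm above the underside. Two upright tabs stand on its own +y and -y sides. Seated, its underside is 60 mm above the housing's underside. While still held by its bayonet it can be raised only about 2 mm.
- tab_a (a point): Centre of the outer face of the cap's +y tab: a flat ribbed paddle 20 mm wide (cap's x), from 14 to 46 mm above the cap's underside. Outer faces of the two tabs: 66 mm apart at rest, 54 mm fully in. Each is sprung outward, travel 6 mm, about 4.5 N to start and 10 N fully in: squeeze with 20 to 40 N, both in at least 5 mm to unlock. Axes as the cap's.
- tab_b (a point): The same point on the cap's -y tab. A foot of each tab, 2 to 10 mm above the cap's underside, reaches 39 mm from the axis into a notch of the housing's crown and stops the cap turning until both tabs are squeezed. If let go part-way round, the tabs press on the crown's inside and the cap stays put.
- seat (a point): Centre of the seat on the housing, under the cap's underside; axes as the housing's. A bayonet hidden in the cap frees it after a counter-clockwise turn (seen from above) of 30 to 80 degrees, different each time and not visible: feel for it by trying to lift. It is free over about 12 degrees, then meets a hard stop. Lifted 16 mm, the cap is clear of all.
- housing: Steel cartridge housing fixed to the bench: squat canister, 104 mm across its foot, 92 mm above, short hose stub on its own +x side. Origin: centre of its underside. Round the cap stands a notched crown ring, 70 mm inside and 82 mm outside diameter, top 72 mm above the origin (12 mm above the cap's underside): fingers at the tabs must stay above it.
- tray: Shallow steel tray fixed on the bench, 200 mm (x) by 130 mm (y), 14 mm high, walls 4 mm, floor 4 mm thick. Origin: centre of its underside. A rubber sealing ring and a ceramic disc lie in its +x half, at x 33 mm and beyond, at most 6 mm tall; its -x half is empty (centre of the empty half: x -45 mm, y 0).
- plain_can: A like canister, fixed, with a plain ribbed cap without tabs, 86 mm tall: leave alone. It and the housing stand to the left and right of the tray, which is where varies.
- seal: Bystander: rubber sealing ring, 38 mm across, 6 mm high, in the tray.
- frit: Bystander: white ceramic disc, 30 mm across, 6 mm high, in the tray.
- beaker: Bystander: glass beaker, 64 mm across, 80 mm tall.
- bottle: Bystander: amber bottle, 66 mm across, 150 mm tall.
- jar: Bystander: white jar, 60 mm across, 90 mm tall.

How it is judged:
By the outcome, as a careful person would: the job done as asked, in the order asked, and still so for the second after the job is handed in, with the robot touching nothing.
It also fails if it takes over 61 s, if anything falls off the work surface, if the arm or the gripper's body presses on something with over 40 N, if the wrist force passes 120 N, or if a joint passes its speed limit or range.

## Robot

A 6-joint arm with a two-finger parallel gripper is mounted at the origin on the work surface. World frame = base frame: x ahead of the robot, y to its left, z up, the work surface at z = 0. Lengths are in m, angles in rad, forces in N, time in s.
With the tool pointing down it reaches from about 0.35 to 0.85 m from the base axis. Payload 8.1 kg.
Tool frame: the origin (TCP) lies at the very end of the fingers, on their centre line; the grasp point (between the pads) lies 19 mm behind it (robot.pinch_z is the distance from the TCP to the grasp point, in m); y points along the fingers, x is the direction in which the jaws open and shut, and the axes are right-handed (so a half turn about y gives the same grasp; the last joint's range is limited). The gripper opens to 93 mm and grips with 3 to 60 N. Pads are 15 mm wide; open, the fingers measure 128 mm over their backs; the gripper's body (75 mm by 188 mm) begins 65 mm behind the grasp point.
Start: joints at [1.034, 0.13, 1.488, -0, 1.523, -0.085], TCP at [0.262, 0.54, 0.219] pointing down, gripper open.
Joint ranges: [-2.96, 2.96], [-0.89, 2.26], [0.02, 2.5], [-1.34, 4.48], [0, 2.73], [-2.66, 2.66]. Speed limits (rad/s): [2.39, 2.39, 2.79, 3.14, 3.14, 3.14].

## Interface

Orientations are given as a rotation vector (axis times angle).
In Python, from plant import robot gives the robot as it stands.
- The arm moves only by the shell command python3 -m inch 'ROWS' [FORCE]. ROWS is JSON, a list of rows, each a list of 5 numbers: the closure, from -1 (fully open) to 1 (shut), then the shift along the world's x, y, z in m, then the turn about the world's z in rad. A call has 1 to 8 rows; each row is the pose to reach, as a shift and turn from the pose measured when the call began; what a row does not reach only later rows make up. A row lasts 1/8 s, in which the tool goes at most 62.5 mm and 10.7 degrees, less where a joint would pass 70% of its speed; a pose out of reach is approached as far as the arm can. A call with a gripper value outside its range is refused whole. The fingers move at their own pace and stop on an object; FORCE is the grip in N (left out, the last holds). Time passes only in rows, so rows that repeat a pose let the fingers close. It gives the time, the measured TCP pose, the force and the opening at its end, in the units of the state.
- robot.read_state(): the state, without advancing time (a new reading comes with each control period).
- robot.read_camera(name): name is "scene" or "top" or "wrist"; returns a dict with "color" (400x640x3 uint8, red, green, blue), "mtx" (3x3 intrinsics, pixels), "R" (3x3) and "t" (3): a world point X has camera coordinates R X + t; the wrist camera has in their place "hand_eye" (4x4, takes a point from camera to tool coordinates, whose origin is the TCP and whose axes are the tool frame's). Camera axes: x right, y down, z forward; pixel columns grow to the right and rows downward; lengths in m; the calibration is good to about 2 mm. A picture is of the moment at which its call begins: read the wrist's pose just before it. There is no depth.
- robot.close_job(): hands the job in, once; it reports no verdict.
The state is a dict: "t": time; "q": joint angles; "dq": joint speeds; "joint_torque": joint torques, N m; "tool_pos": TCP position; "orientation": TCP orientation; "force": force on the tool from outside, world axes, zero at the start; "wrist_torque": the same for the moment, N m; "opening": finger opening in m.
Only numpy, scipy, OpenCV 4.12 (cv2) and the standard library are available. Lean on these libraries where they do the work, as an engineer would, in place of code of your own. Each camera call takes 0.05 s, during which the arm holds its last target. There are 200 camera calls.

## Working session

There is one attempt and no reset: what is moved stays moved. The work goes in short steps, Python scripts to look and compute and a shell command to move; the robot and the scene stay as the last step left them, time stands still between calls to the robot, and variables do not carry over. Pictures are saved under pics/ and viewed, about 8 in all and at most 12, crops included, and the job is handed in when it is done.

```bash
mkdir -p pics; cat > h.py <<'E'
from plant import robot
import numpy as np, cv2
from scipy.spatial.transform import Rotation as Rn
def cam(name):
    s=robot.read_state(); c=robot.read_camera(name)
    K=np.array(c["mtx"])
    if name=="wrist":
        T=np.eye(4);T[:3,:3]=Rn.from_rotvec(s["orientation"]).as_matrix();T[:3,3]=s["tool_pos"]
        M=np.linalg.inv(T@np.array(c["hand_eye"]));R,t=M[:3,:3],M[:3,3]
    else: R,t=np.array(c["R"]),np.array(c["t"])
    return c["color"],K,R,t
def save(img,n): cv2.imwrite("pics/"+n+".png",cv2.cvtColor(img,cv2.COLOR_RGB2BGR))
def ray(K,R,t,uv,z):
    d=R.T@np.linalg.solve(K,[uv[0],uv[1],1.]); o=-R.T@t
    return o+d*(z-o[2])/d[2]
def proj(K,R,t,X):
    p=K@(R@np.array(X)+t); return p[:2]/p[2]
E
python3 - <<'E'
from h import *
import pickle
for n in("top","scene"):
    r=cam(n);save(r[0],n+"0");pickle.dump(r,open(n+"0.pkl","wb"));print(n,r[1].round(0).tolist(),(-r[2].T@r[3]).round(3))
print(robot.read_state())
E
```

```text
top [[486.0, 0.0, 312.0], [0.0, 486.0, 209.0], [0.0, 0.0, 1.0]] [ 0.433 -0.024  0.998]
scene [[480.0, 0.0, 328.0], [0.0, 480.0, 199.0], [0.0, 0.0, 1.0]] [1.189 0.217 1.015]
{'t': 0.1, 'q': array([ 1.03358999e+00,  1.31138888e-01,  1.48915168e+00, -1.09733026e-05,
        1.52301810e+00, -8.53899651e-02]), 'dq': array([ 6.01350388e-05, -7.53024503e-04, -4.12139033e-03, -2.81727696e-04,
       -2.34221700e-04,  9.87098625e-04]), 'joint_torque': array([ 1.24308666e-03, -5.61337423e+01, -4.93097448e+01,  7.69651425e-02,
        2.89747620e-02, -1.33922922e-04]), 'tool_pos': array([0.26167228, 0.53935707, 0.21767082]), 'orientation': array([-1.39051414, -0.86914003,  0.87163554]), 'force': array([ 0.30756709,  0.38115843, -0.02397334]), 'wrist_torque': array([-0.02040934, -0.00834385, -0.02056591]), 'opening': 0.09342184360119661}
```

View pics/top0.png

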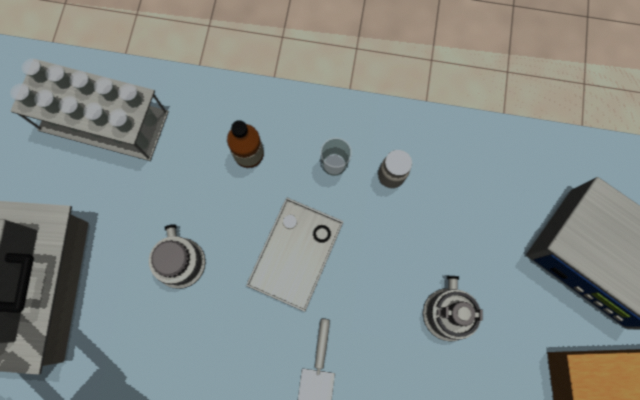

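View pics/scene0.png

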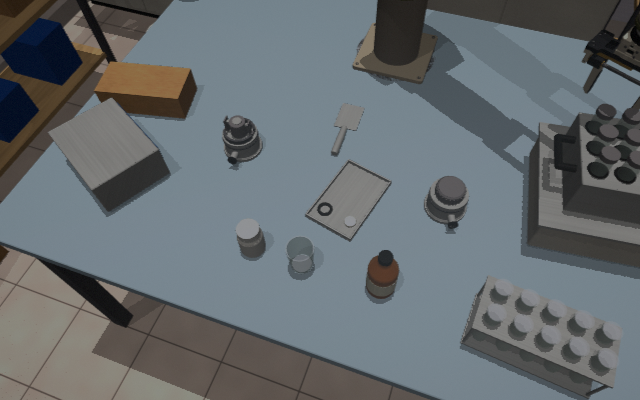

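The housing with the tabbed cap is the right canister in the top view (~(453,313)). The tray is centred at ~(295,255), with the spare parts at its upper end. The plain can is at (175,260).

```bash
python3 - <<'E'
from h import *
import pickle
a=pickle.load(open("top0.pkl","rb"));b=pickle.load(open("scene0.pkl","rb"))
c1=cv2.resize(a[0][268:348,412:492],(480,480),interpolation=cv2.INTER_CUBIC)
c2=cv2.resize(b[0][105:170,210:275],(300,300),interpolation=cv2.INTER_CUBIC)
o=np.zeros((480,790,3),np.uint8);o[:,:480]=c1;o[:300,485:785]=c2
save(o,"crop1")
r=a[1:]
for n,uv,z in[("foot",(450,318),0.02),("captop",(461,313),.104),("T1",(288,200),.014),("T2",(341,221),.014),("T3",(304,309),.014),("T4",(249,286),.014),("seal",(322,234),.01),("frit",(290,222),.01)]:
    print(n,ray(*r,uv,z).round(4))
s=robot.read_state();print(Rn.from_rotvec(s["orientation"]).as_matrix().round(3))
E
```

```text
foot [ 0.485  -0.2922  0.02  ]
captop [ 0.4927 -0.2877  0.104 ]
T1 [0.6678 0.0651 0.014 ]
T2 [ 0.6423 -0.0509  0.014 ]
T3 [ 0.4538 -0.0062  0.014 ]
T4 [0.4797 0.1102 0.014 ]
seal [ 0.6095 -0.0166  0.01  ]
frit [0.6232 0.0529 0.01  ]
[[ 0.437 -0.001 -0.9  ]
 [ 0.9   -0.001  0.437]
 [-0.002 -1.     0.   ]]
```

View pics/crop1.png

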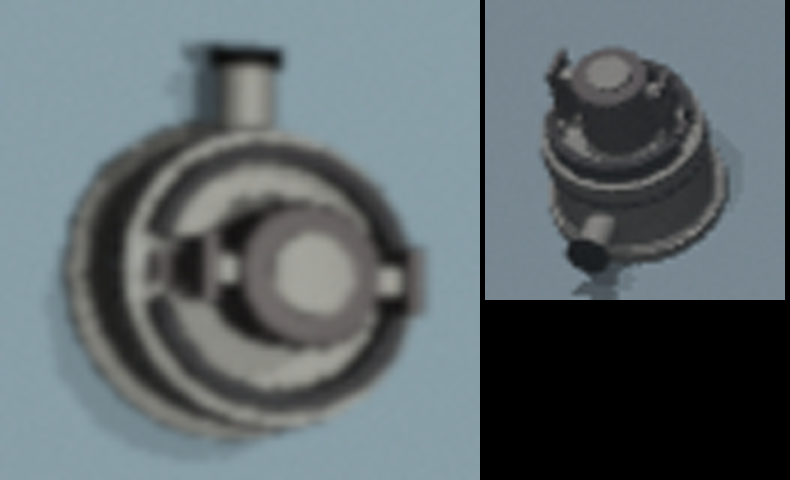

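```bash
python3 - <<'E'
from h import *
import pickle
a=pickle.load(open("top0.pkl","rb"));r=a[1:]
L=ray(*r,(412+203/6,268+267/6),.106);R=ray(*r,(412+425/6,268+282/6),.106)
print(L,R,np.linalg.norm(L-R),(L+R)/2,np.degrees(np.arctan2(*(R-L)[[1,0]])))
E
python3 -m inch '[[-1,0.02,-0.06,0.01,-0.18],[-1,0.04,-0.12,0.02,-0.36],[-1,0.05,-0.18,0.02,-0.54],[-1,0.07,-0.24,0.02,-0.72],[-1,0.09,-0.30,0.02,-0.9],[-1,0.11,-0.36,0.02,-1.08],[-1,0.12,-0.42,0.02,-1.26],[-1,0.13,-0.46,0.02,-1.4]]' 30
```

```text
[ 0.48883394 -0.26016195  0.106     ] [ 0.49567064 -0.32613722  0.106     ] 0.06632855491883717 [ 0.49225229 -0.29314958  0.106     ] -84.0838281628674
t: 1.1
tool_pos: [0.3915, 0.077, 0.2375]
orientation: [-1.559, 0.227, -0.225]
force: [1.6, -1.1, -1.2]
opening: 0.0927
```

```bash
python3 -m inch '[[-1,0.015,-0.06,0,-0.17],[-1,0.03,-0.12,0,-0.34],[-1,0.045,-0.18,0,-0.51],[-1,0.06,-0.24,0,-0.68],[-1,0.08,-0.30,0,-0.85],[-1,0.10,-0.35,-0.01,-1.02],[-1,0.10,-0.37,-0.02,-1.185],[-1,0.10,-0.37,-0.02,-1.185]]'; python3 - <<'E'
from h import *
import pickle
r=cam("wrist");save(r[0],"w1");pickle.dump(r,open("w1.pkl","wb"))
s=robot.read_state();M=Rn.from_rotvec(s["orientation"]).as_matrix();print(s["tool_pos"],M.round(3),s["q"],np.degrees(np.arctan2(M[1,0],M[0,0])))
print(-r[2].T@r[3])
E
```

```text
t: 2.1
tool_pos: [0.4904, -0.2937, 0.2154]
orientation: [-1.253, 1.142, -1.134]
force: [-0.4, 1.0, -0.2]
opening: 0.0932
[ 0.49088316 -0.29285336  0.21645759] [[ 0.1   -0.002  0.995]
 [-0.995  0.003  0.1  ]
 [-0.003 -1.    -0.002]] [-6.28454435e-01  5.83790227e-02  1.56874812e+00  1.29439991e-03
  1.51798610e+00  8.42177027e-01] -84.26518853566652
[ 0.57418006 -0.28671378  0.38114522]
```

View pics/w1.png

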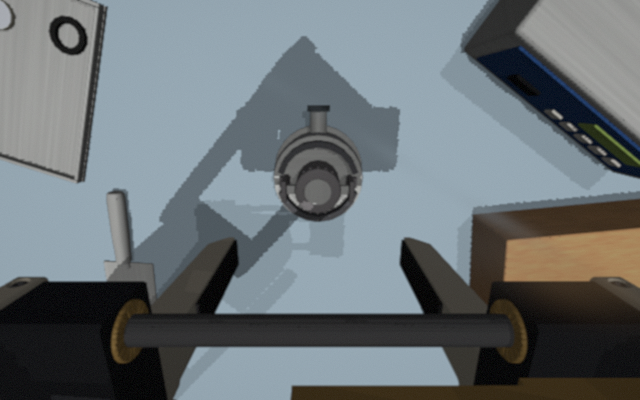

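Wrist view: the cap top is at about (318,187) and the fingertips at (237,240) and (402,240) straddle it. A zoomed crop should give the tabs more precisely.

```bash
python3 - <<'E'
from h import *
import pickle
r=pickle.load(open("w1.pkl","rb"));print(ray(*r[1:],(318,187),.1045))
for y in(33,-33):
    a=np.radians(-84.1+90);X=np.array([.4922,-.2931,.106])+y*1e-3*np.array([-np.sin(a),np.cos(a),0]);print(proj(*r[1:],X))
save(cv2.resize(r[0][130:225,260:380],(720,570),interpolation=cv2.INTER_CUBIC),"crop2")
E
```

```text
[ 0.49987421 -0.29224442  0.1045    ]
[281.443353   195.90198158]
[354.83489361 195.5603161 ]
```

View pics/crop2.png

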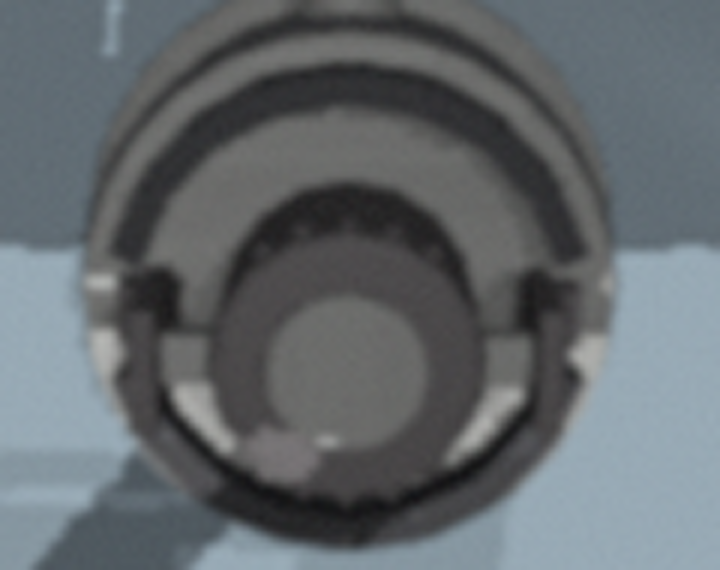

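The left and right tab tops lie at the same row (~188), so the yaw is aligned. Along the tab width, the top view puts the axis at x=0.492 and the wrist view at about 0.496. I'll go down partway and look again.

```bash
python3 -m inch '[[-1,0.003,0,-0.04,0],[-1,0.003,0,-0.08,0],[-1,0.003,0,-0.08,0],[-1,0.003,0,-0.08,0]]'; python3 - <<'E'
from h import *
import pickle
r=cam("wrist");pickle.dump(r,open("w2.pkl","wb"))
s=robot.read_state();print(s["tool_pos"])
b=proj(*r[1:],[.494,-.293,.1045]);print(b)
y,x=int(b[1]),int(b[0])
y0,x0=y-70,x-80
print(x0,y0)
save(cv2.resize(r[0][y0:y0+140,x0:x0+160],(640,560),interpolation=cv2.INTER_CUBIC),"crop3")
E
```

```text
t: 2.65
tool_pos: [0.4948, -0.2926, 0.1386]
orientation: [-1.255, 1.134, -1.132]
force: [0.2, 0.3, 1.1]
opening: 0.0932
[ 0.49521457 -0.29308495  0.13925675]
[318.5829104  231.46282947]
238 161
```

View pics/crop3.png

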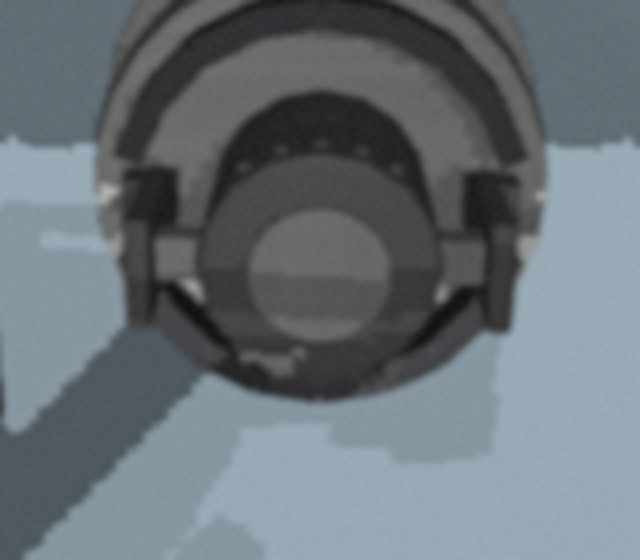

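The tab tops are centred at crop row ~276, which puts the cap axis at about (0.495,-0.2925) and agrees with the tool position within 1 mm. I'll descend and squeeze.

```bash
python3 -m inch '[[-1,-0.001,0,-0.03,0],[-1,-0.001,0,-0.061,0],[-1,-0.001,0,-0.061,0],[0,-0.001,0,-0.061,0],[0.5,-0.001,0,-0.061,0],[1,-0.001,0,-0.061,0],[1,-0.001,0,-0.061,0],[1,-0.001,0,-0.061,0]]' 30;  python3 -m inch '[[1,0,0,0,0],[1,0,0,0,0]]' 30; python3 -c "
from h import *
s=robot.read_state();print(s['tool_pos'],s['force'],s['wrist_torque'])"
```

```text
t: 3.7
tool_pos: [0.495, -0.2936, 0.0799]
orientation: [-1.254, 1.132, -1.135]
force: [-0.9, 0.9, 7.8]
opening: 0.0533
t: 3.95
tool_pos: [0.495, -0.2937, 0.08]
orientation: [-1.254, 1.132, -1.135]
force: [-0.1, 0.9, 2.1]
opening: 0.0528
[ 0.49502812 -0.29368825  0.08002388] [-0.09427422  0.85312111  2.06058491] [-0.0097012   0.23200392  0.02736184]
```

```bash
python3 -m inch '[[1,0,0,0,0.1],[1,0,0,0,0.2],[1,0,0,0,0.3],[1,0,0,0,0.4],[1,0,0,0,0.5],[1,0,0,0,0.56],[1,0,0,0,0.56]]' 30; cat > st.py <<'E'
from h import *
s=robot.read_state();M=Rn.from_rotvec(s["orientation"]).as_matrix()
print("yaw %.1f turned %.1f"%(y:=np.degrees(np.arctan2(M[1,0],M[0,0])),y+84.3),s["tool_pos"].round(4),s["force"].round(1),s["wrist_torque"].round(2))
E
python3 st.py
```

```text
t: 4.82
tool_pos: [0.4951, -0.2935, 0.08]
orientation: [-1.449, 0.708, -0.71]
force: [-0.1, 1.8, 2.1]
opening: 0.0529
yaw -52.1 turned 32.2 [ 0.4951 -0.2935  0.08  ] [-0.1  1.8  2.1] [0.27 0.13 0.04]
```

```bash
python3 -m inch '[[1,0,0,0.002,0],[1,0,0,0.0035,0],[1,0,0,0.0035,0]]' 30; python3 st.py
```

```text
t: 5.2
tool_pos: [0.4946, -0.2932, 0.0824]
orientation: [-1.449, 0.709, -0.71]
force: [3.9, -1.0, -11.3]
opening: 0.0525
yaw -52.1 turned 32.2 [ 0.4946 -0.2932  0.0824] [  3.9  -1.  -11.3] [-0.34 -0.51 -0.04]
```

Blocked at about 2 mm, so the cap is still held. I'll lower, turn 8° and probe again.

```bash
python3 -m inch '[[1,0,0,-0.0024,0],[1,0,0,-0.0024,0.07],[1,0,0,-0.0024,0.14],[1,0,0,-0.0024,0.14],[1,0,0,-0.001,0.14],[1,0,0,0.001,0.14],[1,0,0,0.001,0.14]]' 30; python3 st.py
```

```text
t: 6.08
tool_pos: [0.4944, -0.2929, 0.0825]
orientation: [-1.483, 0.602, -0.601]
force: [4.3, -0.7, -11.0]
opening: 0.0526
yaw -44.1 turned 40.2 [ 0.4944 -0.2929  0.0825] [  4.3  -0.7 -11. ] [-0.22 -0.61 -0.01]
```

```bash
python3 -m inch '[[1,0,0,-0.0025,0],[1,0,0,-0.0025,0.07],[1,0,0,-0.0025,0.14],[1,0,0,-0.0025,0.14],[1,0,0,-0.001,0.14],[1,0,0,0.001,0.14],[1,0,0,0.001,0.14]]' 30; python3 st.py
```

```text
t: 6.95
tool_pos: [0.4941, -0.2927, 0.0829]
orientation: [-1.511, 0.495, -0.492]
force: [2.3, -0.0, -8.6]
opening: 0.0527
yaw -36.1 turned 48.2 [ 0.4941 -0.2927  0.0829] [ 2.3 -0.  -8.6] [ 0.01 -0.23  0.  ]
```

```bash
python3 -m inch '[[1,0,0,-0.003,0],[1,0,0,-0.003,0.07],[1,0,0,-0.003,0.14],[1,0,0,-0.003,0.14]]' 30; python3 st.py;  python3 -m inch '[[1,0,0,0.0015,0],[1,0,0,0.0035,0],[1,0,0,0.0035,0]]' 30; python3 st.py
```

```text
t: 7.45
tool_pos: [0.4944, -0.2929, 0.0803]
orientation: [-1.533, 0.386, -0.384]
force: [0.9, 1.5, -0.6]
opening: 0.053
yaw -28.1 turned 56.2 [ 0.4944 -0.2929  0.0803] [ 0.9  1.5 -0.6] [ 0.28 -0.07  0.05]
t: 7.82
tool_pos: [0.4943, -0.2928, 0.084]
orientation: [-1.533, 0.386, -0.384]
force: [-0.8, 2.2, -0.4]
opening: 0.0527
yaw -28.2 turned 56.1 [ 0.4943 -0.2928  0.084 ] [-0.8  2.2 -0.4] [0.39 0.28 0.  ]
```

Free at 56°: it rose 4 mm with no resistance. Now lift it fully and work out the tray target.

```bash
python3 -m inch '[[1,0,0,0.004,0],[1,0,0,0.010,0],[1,0,0,0.02,0],[1,0,0,0.035,0],[1,0,0,0.06,0],[1,0,0,0.085,0],[1,0,0,0.10,0],[1,0,0,0.10,0]]' 30; python3 st.py; python3 - <<'E'
from h import *
import pickle
r=pickle.load(open("top0.pkl","rb"))[1:]
print("bottle",ray(*r,(249,155),0.0),ray(*r,(239,128),.15),"beaker",ray(*r,(335,163),0),"jar",ray(*r,(391,180),0))
w=cam("wrist");top=cam("top")
o=np.zeros((400,800,3),np.uint8);o[:,:480]=w[0][:,80:560];o[:,480:]=cv2.resize(top[0][180:380,330:490],(320,400));save(o,"lift")
E
```

```text
t: 8.82
tool_pos: [0.4952, -0.2936, 0.1861]
orientation: [-1.535, 0.384, -0.387]
force: [0.7, -0.0, -2.0]
opening: 0.0526
yaw -28.2 turned 56.1 [ 0.4952 -0.2936  0.1861] [ 0.7 -0.  -2. ] [-0.01  0.12  0.06]
bottle [0.75556855 0.1674838  0.        ] [0.75590042 0.16751519 0.15      ] beaker [ 0.769122  -0.0187248  0.       ] jar [ 7.51731194e-01 -1.42766959e-01  1.11022302e-16]
```

View pics/lift.png

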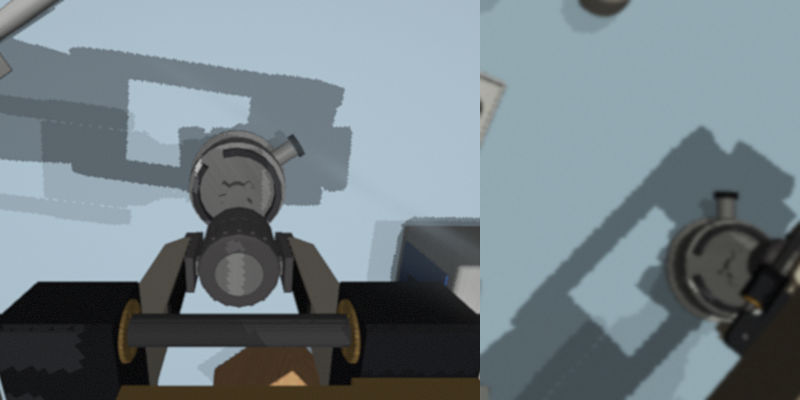

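Cap is held level (wrist view cap at ~(238,270)) and clear of the housing. The tall bystanders are all at x > 0.7. Carry it to the target at (0.517, 0.040).

```bash
python3 -m inch '[[1,0.002,0.03,0,0],[1,0.005,0.08,0,0],[1,0.009,0.13,0,0],[1,0.012,0.18,0,0],[1,0.016,0.23,0,0],[1,0.019,0.28,0,0],[1,0.021,0.315,-0.01,0],[1,0.022,0.333,-0.03,0]]' 30; python3 -m inch '[[1,0,0,-0.03,0],[1,0,0,-0.05,0],[1,0,0,-0.05,0],[1,0,0,-0.05,0]]'; python3 st.py;python3 - <<'E'
from h import *
w=cam("wrist");r=w[1:]
c=np.array([.561,.0296]);d=np.array([.973,-.232]);n=np.array([.232,.973])
im=w[0].copy()
for a,b in[(-.1,-.065),(-.1,.065),(.1,.065),(.1,-.065)]:
    p=proj(*r,[*(c+a*d+b*n),.014]);print(p.round(0));cv2.circle(im,tuple(int(v) for v in p),4,(255,0,0),1)
save(im,"tray")
E
```

```text
t: 9.93
tool_pos: [0.5158, 0.0423, 0.1526]
orientation: [-1.533, 0.385, -0.382]
force: [-0.3, 0.6, -1.5]
opening: 0.0525
t: 10.42
tool_pos: [0.5159, 0.0422, 0.1029]
orientation: [-1.533, 0.386, -0.382]
force: [-0.1, 0.3, -0.7]
opening: 0.0527
yaw -28.1 turned 56.2 [0.5159 0.0422 0.1029] [-0.1  0.3 -0.7] [-0.06  0.11  0.03]
[280. 286.]
[233. 147.]
[486.  80.]
[502. 235.]
```

View pics/tray.png

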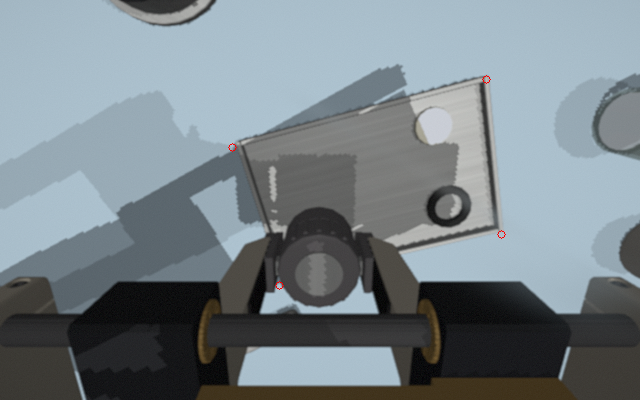

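The predicted tray corners match the picture within a few px, so the cap is over the empty half. Descend.

```bash
python3 -m inch '[[1,0.001,-0.002,-0.03,0],[1,0.001,-0.002,-0.055,0],[1,0.001,-0.002,-0.068,0],[1,0.001,-0.002,-0.072,0],[1,0.001,-0.002,-0.074,0],[1,0.001,-0.002,-0.074,0]]'; python3 st.py
```

```text
t: 11.22
tool_pos: [0.5181, 0.0401, 0.0303]
orientation: [-1.533, 0.384, -0.384]
force: [0.6, 0.7, -1.1]
opening: 0.0528
yaw -28.1 turned 56.2 [0.5181 0.0401 0.0303] [ 0.6  0.7 -1.1] [-0.08  0.1  -0.03]
```

```bash
python3 -m inch '[[1,0,0,-0.001,0],[1,0,0,-0.002,0],[1,0,0,-0.003,0],[1,0,0,-0.003,0]]'; python3 st.py
```

```text
t: 11.72
tool_pos: [0.518, 0.0402, 0.0272]
orientation: [-1.533, 0.384, -0.384]
force: [0.2, 0.2, -2.2]
opening: 0.0529
yaw -28.1 turned 56.2 [0.518  0.0402 0.0272] [ 0.2  0.2 -2.2] [-0.1   0.14 -0.  ]
```

```bash
python3 -m inch '[[1,0,0,-0.001,0],[1,0,0,-0.0015,0],[1,0,0,-0.0015,0]]'; python3 st.py;python3 -m inch '[[1,0,0,-0.0005,0],[1,0,0,-0.001,0],[1,0,0,-0.001,0]]'; python3 st.py
```

```text
t: 12.1
tool_pos: [0.5179, 0.0402, 0.0256]
orientation: [-1.533, 0.384, -0.384]
force: [-0.2, 0.4, -0.9]
opening: 0.0528
yaw -28.1 turned 56.2 [0.5179 0.0402 0.0256] [-0.2  0.4 -0.9] [-0.06  0.11 -0.05]
t: 12.48
tool_pos: [0.5178, 0.0402, 0.0245]
orientation: [-1.533, 0.384, -0.384]
force: [0.1, 0.6, -2.8]
opening: 0.0526
yaw -28.1 turned 56.2 [0.5178 0.0402 0.0245] [ 0.1  0.6 -2.8] [-0.05  0.1  -0.02]
```

```bash
python3 -m inch '[[1,0,0,-0.0005,0],[1,0,0,-0.001,0],[1,0,0,-0.001,0]]'; python3 st.py
```

```text
t: 12.85
tool_pos: [0.5179, 0.0402, 0.0239]
orientation: [-1.533, 0.384, -0.384]
force: [-3.7, 0.2, 4.3]
opening: 0.0525
yaw -28.1 turned 56.2 [0.5179 0.0402 0.0239] [-3.7  0.2  4.3] [-0.01  0.7  -0.01]
```

Contact at z=0.0239, as expected (about 6 N). Release gently and back straight up.

```bash
python3 -m inch '[[0.1,0,0,0,0],[-0.2,0,0,0,0],[-0.5,0,0,0,0],[-0.8,0,0,0,0],[-1,0,0,0,0],[-1,0,0,0,0]]'; python3 st.py; python3 -m inch '[[-1,0,0,0.02,0],[-1,0,0,0.05,0],[-1,0,0,0.10,0],[-1,-0.02,0,0.15,0],[-1,-0.05,0,0.19,0],[-1,-0.07,-0.06,0.2,0],[-1,-0.07,-0.12,0.2,0],[-1,-0.07,-0.18,0.2,0]]'; python3 st.py;python3 - <<'E'
from h import *
t=cam("top");s=cam("scene")
o=np.zeros((400,800,3),np.uint8);o[:,:400]=cv2.resize(t[0][190:320,235:365],(400,400));o[:,400:]=cv2.resize(s[0][145:255,295:405],(400,400));save(o,"final")
c=np.array([.561,.0296]);d=np.array([.973,-.232])
print(proj(*t[1:],[*(c-.045*d),.0485]))
E
```

```text
t: 13.6
tool_pos: [0.5181, 0.0402, 0.024]
orientation: [-1.532, 0.384, -0.384]
force: [0.1, 0.1, -0.2]
opening: 0.0902
yaw -28.1 turned 56.2 [0.5181 0.0402 0.024 ] [ 0.1  0.1 -0.2] [-0.08  0.1   0.02]
t: 14.6
tool_pos: [0.4481, -0.1414, 0.225]
orientation: [-1.533, 0.381, -0.385]
force: [-0.3, -0.3, -0.5]
opening: 0.093
yaw -28.0 turned 56.3 [ 0.4481 -0.1414  0.225 ] [-0.3 -0.3 -0.5] [-0.09  0.08 -0.01]
[285.95367343 271.74822257]
```

View pics/final.png

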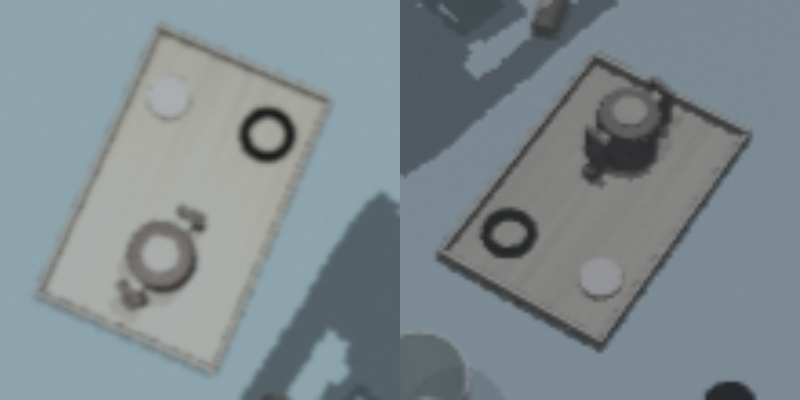

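The cap stands upright and flat in the tray's empty half (crop ~(160,257)), well away from the seal and the frit. The gripper is clear of everything.

```bash
python3 -c "
from plant import robot
print(robot.close_job(), robot.read_state()['t'])"
```

```text
the job is handed in; nothing more can be done
the job is handed in; nothing more can be done
```

The cap is off the housing and stands upright in the empty half of the tray. The job was handed in at about 15 s of the 61 s allowed.

- **Opening:** I squeezed both tabs at 30 N until they were fully in (opening 53 mm). Gentle lift probes met the 2 mm stop at 32°, 40° and 48° counter-clockwise, pulling with no more than about 14 N. At 56° the cap came free without resistance, and I lifted it clear.
- **Setting down:** I lowered the cap onto the tray floor. Contact showed as a rise of about 6–7 N, at the expected height. I then opened the gripper and backed away.
- **Last checks:** The final top and scene views show the cap right way up and flat, with the seal and frit clear of it in the other half of the tray. I did not re-check the other bystanders in the final pictures, but the arm's path stayed well away from them.
- **Disagreement:** The top and wrist cameras differed by about 3 mm on the cap's x position. I used a value in between, and the grasp held without trouble.

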